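# Battery into the phone, screw pots into the parts tray

### The arm

A 7-joint arm with a two-finger parallel gripper is mounted at the origin on the work surface. World frame = base frame: x ahead of the robot, y to its left, z up, the work surface at z = 0. Lengths are in m, angles in rad, forces in N, time in s.
With the tool pointing down it reaches from about 0.4 to 0.85 m from the base axis. Payload 10.4 kg.
Tool frame: the origin (TCP) lies at the very end of the fingers, on their centre line; the grasp point (between the pads) lies 19 mm behind it (grip_point_offset is the distance from the TCP to the grasp point, in m); z points along the fingers, y is the line along which they close (so a half turn about z gives the same grasp; the last joint's range is limited). The gripper opens to 87 mm and grips with 3 to 60 N. Pads are 19 mm wide; open, the fingers measure 117 mm over their backs; the gripper's body (75 mm by 190 mm) begins 51 mm behind the grasp point.
Start: joints at [-1.265, 0.332, -0.065, 1.46, 0.022, 1.35, -0.088], TCP at [0.202, 0.592, 0.223] pointing down, gripper open.
Joint ranges: [-2.6, 2.6], [-0.5, 2.12], [-1.47, 1.34], [0.16, 2.42], [-1.27, 4.41], [0.06, 2.06], [-2.6, 2.6]. Speed limits (rad/s): [2.22, 2.22, 2.79, 2.79, 3.14, 3.14, 3.14].

### API

Orientations are given as a unit quaternion [x, y, z, w].
In Python, from bench import * gives the robot as it stands.
- The arm moves only by the tool play_rows, never from a script. Its argument "increments" is text: rows parted by semicolons, each of 7 numbers parted by spaces: the turn, a rotation vector about the tool's x, y, z in rad, then the shift along the tool's x, y, z in m, then the opening, from 0 (shut) to 1 (fully open). A call has 1 to 8 rows; each row is the pose to reach, as a shift and turn from the pose commanded when the call began, along the tool's axes at that moment; what a row does not reach only later rows make up. A row lasts 1/10 s, in which the tool goes at most 50 mm and 8.59 degrees, less where a joint would pass 70% of its speed; a pose out of reach is approached as far as the arm can. A call with a gripper value outside its range is refused whole. The fingers move at their own pace and stop on an object; "grip_force" is the grip in N (left out, the last holds). Time passes only in rows, so rows that repeat a pose let the fingers close. It gives the time, the measured TCP pose, the force, the opening and the grip force at its end, in the units of the state.
- read_state(): the state, without advancing time (a new reading comes with each control period).
- camera(name): name is "side" or "top" or "wrist"; returns a dict with "color" (420x560x3 uint8, red, green, blue), "fx", "fy", "cx", "cy" (pixels), "k1" (the pictures are not rectified: a ray, as slopes to the right and down, at radius r is drawn at 1 + k1 r^2 times it, then the intrinsics apply), "camera_from_world" (4x4, takes a point from world to camera coordinates); the wrist camera has in their place "mount" (4x4, takes a point from camera to tool coordinates, whose origin is the TCP and whose axes are the flange's). Camera axes: x right, y down, z forward; pixel columns grow to the right and rows downward; lengths in m; the calibration is good to about 2 mm. A picture is of the moment at which its call begins: read the wrist's pose just before it. There is no depth.
- close_job(): hands the job in; it is judged then, once.
The state is a dict: "time": time; "joint_positions": joint angles; "joint_vel": joint speeds; "joint_torque": joint torques, N m; "ee_pos": TCP position; "eef_rot": TCP orientation; "ft_force": force on the tool from outside, world axes, zero at the start; "torque": the same for the moment, N m; "width": finger opening in m; "grip_force": force on a finger pad.
Only numpy, scipy, OpenCV 4.12 (cv2) and the standard library are available. Lean on these libraries where they do the work, as an engineer would, in place of code of your own. Each camera call takes 0.05 s, during which the arm holds its last target. There are 200 camera calls.

### The job

Lay the new battery flat in the open phone's empty battery bay, then stand the steel weight on the middle of the battery to press it down. Stand the screw pots in the white parts tray: as seen from the robot, yellow in the near left compartment, green in the one to the right of yellow, and red in the one behind green (farther from the robot). Leave the loose display and the screwdriver where they lie.

Things in the scene. Friction and masses are not known exactly. Their poses are not given: they have to be found in the camera images.
- phone: Open phone, fixed on the mat: dark slab 162 (x) by 78 (y) by 8 high. In its middle, centred on the origin, the empty battery bay: silver-grey with two white strips, 106 (x) by 52 (y), floor 5 above the underside, rim 3 higher. Origin: centre of underside, on the mat. x: along its length to the end with the circuit board, within 12 degrees of straight away from the robot; z up.
- tray: White tray, fixed on the mat, 166 square, 10 high, 2 by 2 compartments, each 68 square inside; floor 3 thick, walls 10 thick. Origin: centre of underside, on the mat; x away from the robot, y to its left (within 12 degrees). Compartment centres (x, y): near left (-39, 39), near right (-39, -39), far right (39, -39); far left holds a fixed old speaker.
- battery: Battery: flat black slab 90 (x, long) by 38 (y) by 7 thick, about 60 g, grey label and a yellow stripe near its +x end on top. Origin: centre of its underside; z up. Lies flat on the mat; either way round in the bay will do.
- weight: Weight: upright bare steel cylinder, diameter 36, height 36, about 280 g, dark disc on top. Origin: centre of its underside; z up. Stands on the mat.
- pot_yellow: A screw pot: upright round pot, diameter 38, height 50 with its lid, about 60 g; the lid (top 16 mm) is yellow, the body pale. Origin: centre of its underside, z up. Stands on the mat.
- pot_green: A screw pot: upright round pot, diameter 38, height 50 with its lid, about 60 g; the lid (top 16 mm) is green, the body pale. Origin: centre of its underside, z up. Stands on the mat.
- pot_red: A screw pot: upright round pot, diameter 38, height 50 with its lid, about 60 g; the lid (top 16 mm) is red, the body pale. Origin: centre of its underside, z up. Stands on the mat.
- display: Loose phone display, dark slab 148 (x) by 72 (y) by 5, lying at the back of the mat. Not to be moved. Origin: centre of its underside.
- driver: Precision screwdriver lying at the back of the mat, grey handle 90 long and 15 thick, steel shaft; 150 long in all (x), tip to +x. Not to be moved. Origin: middle of its length, underside. The blue mat under all these things is 3 thick, so its top is at z = 0.003 m.
Things that resemble listed ones, but are neither listed nor needed, are in the scene too. There is more than one size of the battery; the one meant has the size given above. Leave any blue look-alike of the pot_yellow alone.

How it is judged:
By the outcome, as a careful person would: the job done as asked, in the order asked, and still so for the second after the job is handed in, with the robot touching nothing.
It also fails if it takes over 128 s, if anything falls off the work surface, if the arm or the gripper's body presses on something with over 40 N, if the wrist force passes 120 N, or if a joint passes its speed limit or range.

## Working session

There is one attempt and no reset: what is moved stays moved. The work goes in short steps, Python scripts to look and compute and a tool call to move; the robot and the scene stay as the last step left them, time stands still between calls to the robot, and variables do not carry over. Pictures are saved under pics/ and viewed, at most 14 in all, crops included, and the job is handed in when it is done.

Besides the shell and the picture viewer there is one more tool, called as a command line: name --argument value ..., lists and objects as JSON in quotes. play_rows: Moves the arm, as the interface text tells. Its arguments: {"type":"object","properties":{"increments":{"type":"string"},"grip_force":{"type":"number"}},"required":["increments"]}

```bash
ls; mkdir -p pics; cat > h.py <<'E'
from bench import *
import numpy as np, cv2
from scipy.spatial.transform import Rotation as R
def save(c,n): cv2.imwrite('pics/'+n+'.png',c['color'][:,:,::-1])
def ray(c,u,v,T):  # T world_from_camera
    d=np.array([(u-c['cx'])/c['fx'],(v-c['cy'])/c['fy']]); s=d.copy()
    for _ in range(20): s=d/(1+c['k1']*(s@s))
    w=T[:3,:3]@np.array([s[0],s[1],1.]); return T[:3,3],w
def at(c,u,v,z,T=None):
    if T is None: T=np.linalg.inv(c['camera_from_world'])
    o,w=ray(c,u,v,T); return o+w*(z-o[2])/w[2]
def tri(rays):
    A=np.zeros((3,3));b=np.zeros(3)
    for o,w in rays:
        w=w/np.linalg.norm(w);P=np.eye(3)-np.outer(w,w);A+=P;b+=P@o
    return np.linalg.solve(A,b)
def proj(c,p,T=None):
    C=c['camera_from_world'] if T is None else np.linalg.inv(T)
    q=C[:3,:3]@np.array(p)+C[:3,3]; s=q[:2]/q[2]; s=s*(1+c['k1']*(s@s))
    return s*[c['fx'],c['fy']]+[c['cx'],c['cy']]
def toolT(s):
    T=np.eye(4);T[:3,:3]=R.from_quat(s['eef_rot']).as_matrix();T[:3,3]=s['ee_pos'];return T
E
python3 - <<'E'
from h import *
import pickle
s=read_state();print(s)
for n in('top','side'):
    c=camera(n);save(c,n+'0');pickle.dump(c,open(n+'.pkl','wb'));print(n,c['fx'],c['cx'],c['cy'],c['k1'],np.linalg.inv(c['camera_from_world'])[:3].round(3).tolist())
c=camera('wrist');print(c['mount'].tolist() if hasattr(c['mount'],'tolist') else c['mount'],c['fx'],c['k1'])
E
```

```text
pics
{'time': 0.0, 'joint_positions': array([-1.26460445,  0.33286727, -0.06471099,  1.46094395,  0.02160232,
        1.3499195 , -0.08853075]), 'joint_vel': array([ 0.00080538,  0.00015303, -0.00032358,  0.00137479, -0.00038493,
        0.00127691,  0.00039678]), 'joint_torque': array([ 3.82143189e-04, -6.23262620e+01,  2.49605061e-02, -3.89905179e+01,
       -6.11745659e-02,  3.97166319e-02,  1.59131578e-04]), 'ee_pos': array([0.20168527, 0.59114516, 0.2217556 ]), 'eef_rot': array([ 1.63655813e-01,  9.86517235e-01, -7.16158180e-04, -8.49373014e-05]), 'ft_force': array([ 0.15896161,  0.44382685, -0.10774071]), 'torque': array([0.00146648, 0.05801851, 0.04099213]), 'grip_force': 0.0, 'width': 0.08721702770130667}
top 410.04151783725763 277.4683676759745 213.48725343689793 0.03486313040396934 [[0.028, -0.997, 0.077, 0.436], [-0.999, -0.03, -0.024, 0.019], [0.026, -0.077, -0.997, 0.901]]
side 389.12328193430983 277.7752513549677 206.51506976441735 -0.10586697500928734 [[0.992, -0.083, 0.093, 0.424], [-0.125, -0.657, 0.743, -0.661], [-0.001, -0.749, -0.662, 0.613]]
[[-5.524867275274208e-05, -0.9697154319015803, -0.24423754436923364, 0.06577585136172254], [0.9999997321950275, -0.00023181157220014011, 0.0006941709201052932, 0.0007741837995174361], [-0.0007297653427540077, -0.244237440609183, 0.9697151850142485, -0.1624924354478909], [0.0, 0.0, 0.0, 1.0]] 351.425050645795 0.027176435944243765
```

View pics/top0.png

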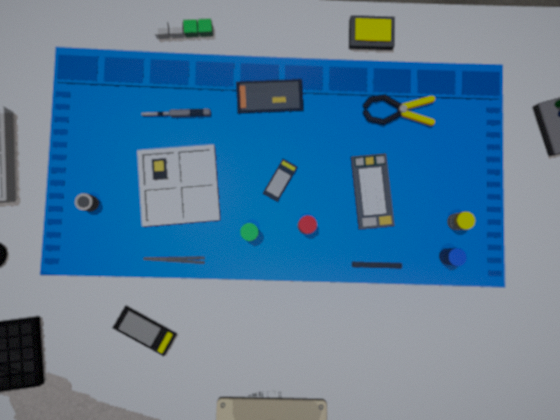

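View pics/side0.png

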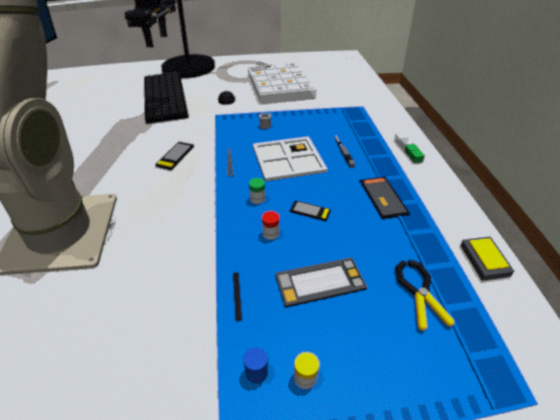

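The top view shows the battery at (280,180), the phone at (372,191), and the tray at (178,186). It also shows the weight at (85,202), the yellow pot at (465,220), green at (249,232) and red at (307,225). A larger look-alike battery lies off the mat at (145,331).

```bash
cat > m.py <<'E'
from h import *
import pickle
t=pickle.load(open('top.pkl','rb'));s=pickle.load(open('side.pkl','rb'))
def blobs(c,f,amin=40):
    hsv=cv2.cvtColor(c['color'],cv2.COLOR_RGB2HSV).astype(int)
    m=f(hsv[...,0],hsv[...,1],hsv[...,2]).astype(np.uint8)
    n,l,st,ce=cv2.connectedComponentsWithStats(m)
    return [(st[i,4],ce[i].round(1),(l==i)) for i in range(1,n) if st[i,4]>=amin]
for nm,f in dict(yellow=lambda h,s,v:(h>22)&(h<34)&(s>150)&(v>120),green=lambda h,s,v:(h>50)&(h<80)&(s>120),red=lambda h,s,v:((h<6)|(h>174))&(s>150)).items():
    for n,c in(('top',t),('side',s)): print(nm,n,[(int(a),p.tolist()) for a,p,_ in blobs(c,f)])
# non-mat blobs in top view
for a,p,m in blobs(t,lambda h,s,v:~((h>95)&(h<112)&(s>170)),80):
    if a>20000: continue
    cs,_=cv2.findContours(m.astype(np.uint8),cv2.RETR_EXTERNAL,cv2.CHAIN_APPROX_NONE)
    k=max(cs,key=len)[:,0,:].astype(float)
    for z in (.010,):
        w=np.array([at(t,u,v,z)[:2] for u,v in k]).astype(np.float32)
        (x,y),(d1,d2),an=cv2.minAreaRect(w)
        print(int(a),p.tolist(),'xy %.4f %.4f size %.3f %.3f ang %.1f'%(x,y,d1,d2,an))
E
python3 m.py
python3 - <<'E'
from h import *
import pickle
t=pickle.load(open('top.pkl','rb'));s=pickle.load(open('side.pkl','rb'))
a=cv2.resize(t['color'][130:270,60:490],None,fx=1.86,fy=1.86,interpolation=3)
b=cv2.resize(s['color'][100:310,215:415],None,fx=1.5,fy=1.5,interpolation=3)
im=np.zeros((600,800,3),np.uint8);im[:a.shape[0],:a.shape[1]]=a;im[265:265+b.shape[0],:b.shape[1]]=b
cv2.imwrite('pics/crop1.png',im[...,::-1])
E
```

```text
yellow top [(766, [372.9, 29.2]), (153, [419.6, 101.8]), (173, [418.0, 117.4]), (217, [465.2, 220.2]), (103, [164.6, 342.2])]
yellow side [(46, [164.8, 163.1]), (682, [488.6, 253.7]), (522, [429.5, 309.9]), (440, [306.3, 364.5])]
green top [(383, [197.2, 26.3]), (218, [248.9, 231.6])]
green side [(213, [414.0, 152.7]), (162, [256.6, 184.8])]
red top [(198, [307.0, 224.5])]
red side [(203, [270.1, 219.2])]
1933 [269.3, 95.4] xy 0.7676 0.0226 size 0.069 0.144 ang 4.7
971 [405.8, 109.5] xy 0.7454 -0.2678 size 0.071 0.159 ang 0.3
397 [179.4, 112.5] xy 0.7210 0.2278 size 0.017 0.150 ang 4.1
6217 [177.8, 184.9] xy 0.5618 0.2157 size 0.171 0.172 ang 6.5
2600 [372.1, 191.0] xy 0.5618 -0.2091 size 0.162 0.079 ang 7.0
658 [279.7, 179.7] xy 0.5800 -0.0052 size 0.037 0.088 ang 61.7
359 [85.5, 202.0] xy 0.5188 0.4089 size 0.037 0.050 ang 1.7
456 [461.7, 220.5] xy 0.5019 -0.4045 size 0.042 0.062 ang 1.7
324 [307.2, 224.3] xy 0.4837 -0.0679 size 0.042 0.043 ang 46.4
276 [248.9, 231.6] xy 0.4642 0.0584 size 0.037 0.039 ang 1.7
313 [177.7, 259.1] xy 0.3997 0.2175 size 0.015 0.130 ang 1.4
211 [376.0, 264.6] xy 0.4005 -0.2201 size 0.107 0.009 ang 90.0
```

View pics/crop1.png

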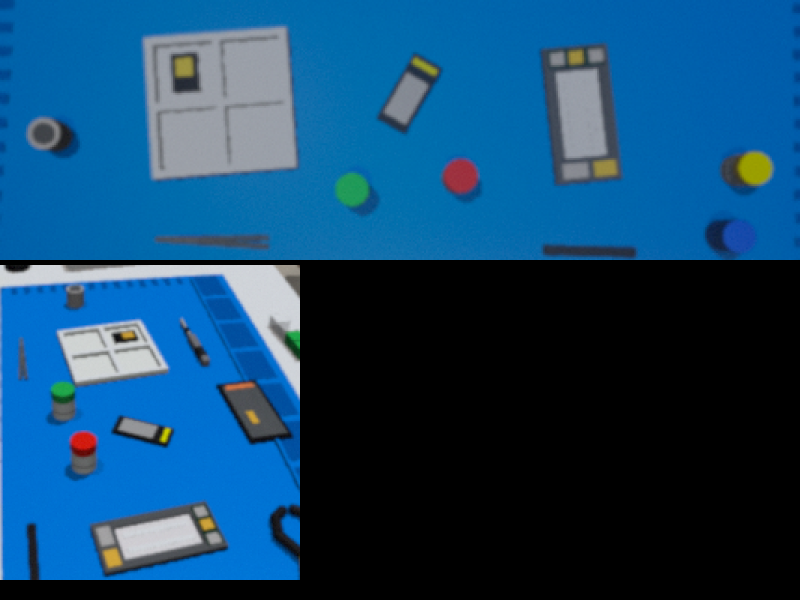

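```bash
cat >> h.py <<'E'
def plan(x,y,z,yaw=None,half=True):
    "yaw: world heading of tool y, deg; prints rotation about tool z and shift in tool axes"
    s=read_state();M=R.from_quat(s['eef_rot']).as_matrix()
    cur=np.degrees(np.arctan2(M[1,1],M[0,1]))
    yaw=cur if yaw is None else yaw
    d=(yaw-cur+180)%360-180
    if half: d=(d+90)%180-90
    a=np.radians(cur+d)   # desired: tool z straight down
    D=np.array([[-np.sin(a)*-1*-1,np.cos(a),0],[np.cos(a),np.sin(a),0],[0,0,-1]]).astype(float)
    D[:,0]=np.cross(D[:,1],D[:,2])
    rv=R.from_matrix(M.T@D).as_rotvec(); sh=M.T@(np.array([x,y,z])-s['ee_pos'])
    print('t%.1f at'%s['time'],s['ee_pos'].round(4),'yaw %.1f'%cur,'w%.3f'%s['width'],'q',s['joint_positions'].round(2),'| row:',*rv.round(4),*sh.round(4))
E
python3 - <<'E'
from h import *
import pickle
t=pickle.load(open('top.pkl','rb'));s=pickle.load(open('side.pkl','rb'))
it,is_=np.linalg.inv(t['camera_from_world']),np.linalg.inv(s['camera_from_world'])
for n,a,b in (('y',(465.2,220.2),(306.3,364.5)),('g',(248.9,231.6),(256.6,184.8)),('r',(307,224.5),(270.1,219.2)),('bat',(279.7,179.7),(311,210.7))):
    print(n,tri([ray(t,*a,it),ray(s,*b,is_)]).round(4))
print(at(t,84.5,202,.039))
plan(.57,-.01,.16,61.7)
E
```

```text
y [ 0.5    -0.3937  0.0509]
g [0.4632 0.057  0.0466]
r [ 0.4816 -0.0638  0.0467]
bat [ 0.5819 -0.0053  0.0068]
[0.51490272 0.39917323 0.039     ]
t0.1 at [0.2017 0.5912 0.222 ] yaw 71.2 w0.087 q [-1.26  0.33 -0.06  1.46  0.02  1.35 -0.09] | row: -0.001 0.0001 0.1652 -0.5427 -0.4501 0.0625
```

play_rows --increments "0 0 0.165 -0.543 -0.45 0.062 1;0 0 0.165 -0.543 -0.45 0.062 1;0 0 0.165 -0.543 -0.45 0.062 1;0 0 0.165 -0.543 -0.45 0.062 1;0 0 0.165 -0.543 -0.45 0.062 1;0 0 0.165 -0.543 -0.45 0.062 1;0 0 0.165 -0.543 -0.45 0.062 1;0 0 0.165 -0.543 -0.45 0.062 1"

```text
time: 0.95
ee_pos: [0.4107, 0.2499, 0.1874]
eef_rot: [0.244, 0.97, 0.0, -0.0]
ft_force: [0.8, 0.1, 1.1]
width: 0.0872
grip_force: 0.0
```

```bash
python3 -c "
from h import *
plan(.57,-.01,.16,61.7)"
```

```text
t0.9 at [0.4107 0.2499 0.1874] yaw 61.7 w0.087 q [-0.86  0.03  0.22  1.89 -0.01  1.22  0.44] | row: 0.0004 -0.0001 0.0002 -0.2635 -0.1534 0.0273
```

play_rows --increments "0 0 0 -0.263 -0.153 0.027 1;0 0 0 -0.263 -0.153 0.027 1;0 0 0 -0.263 -0.153 0.027 1;0 0 0 -0.263 -0.153 0.027 1;0 0 0 -0.263 -0.153 0.027 1;0 0 0 -0.263 -0.153 0.027 1;0 0 0 -0.263 -0.153 0.027 1;0 0 0 -0.263 -0.153 0.027 1"

```text
time: 1.75
ee_pos: [0.5692, -0.0093, 0.1599]
eef_rot: [0.246, 0.969, -0.001, -0.0]
ft_force: [-0.0, 0.9, 0.3]
width: 0.0872
grip_force: 0.0
```

```bash
cat >> h.py <<'E'
def wrist(n):
    import pickle
    s=read_state();c=camera('wrist');c['T']=toolT(s)@np.array(c['mount']);save(c,n);pickle.dump(c,open(n+'.pkl','wb'));return c
E
python3 -c "
from h import *
plan(.57,-.01,.16,61.7)
wrist('w1')"
```

```text
t1.8 at [ 0.5692 -0.0093  0.1599] yaw 61.5 w0.087 q [-0.48  0.27  0.49  1.72 -0.13  1.19  1.12] | row: -0.0012 -0.0005 -0.0031 -0.0011 -0.0002 -0.0001
```

View pics/w1.png

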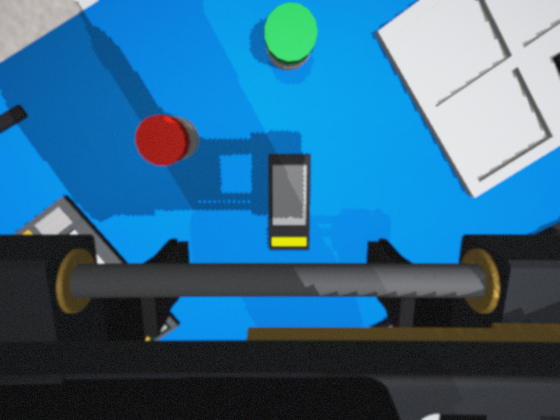

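The battery is in clear view at (270–309, 154–249), with the stripe end towards the fingers. Next I'll look at the phone from the wrist.

```bash
cat > bt.py <<'E'
from h import *
import pickle,sys
c=pickle.load(open('w1.pkl','rb'))
w=np.array([at(c,u,v,.010,c['T'])[:2] for u,v in ((269.5,153.5),(309.5,153.5),(308.5,249),(268.5,248.5))])
print('bat',w.mean(0),[np.linalg.norm(w[i]-w[i-1]).round(4) for i in range(4)])
d=w[2]+w[3]-w[0]-w[1];print('yaw',np.degrees(np.arctan2(d[1],d[0])))
E
python3 bt.py;python3 -c "
from h import *
plan(.645,-.2,.19,97)"
```

```text
bat [ 0.58030111 -0.00247852] [np.float64(0.0888), np.float64(0.0352), np.float64(0.0893), np.float64(0.0377)]
yaw -28.609128776952595
t1.8 at [ 0.5689 -0.0074  0.1601] yaw 61.7 w0.087 q [-0.48  0.27  0.49  1.72 -0.13  1.19  1.12] | row: -0.0001 -0.001 -0.6167 -0.1584 -0.1334 -0.03
```

play_rows --increments "0 0 -0.617 -0.158 -0.133 -0.03 1;0 0 -0.617 -0.158 -0.133 -0.03 1;0 0 -0.617 -0.158 -0.133 -0.03 1;0 0 -0.617 -0.158 -0.133 -0.03 1;0 0 -0.617 -0.158 -0.133 -0.03 1;0 0 -0.617 -0.158 -0.133 -0.03 1;0 0 -0.617 -0.158 -0.133 -0.03 1;0 0 -0.617 -0.158 -0.133 -0.03 1"

```text
time: 2.6
ee_pos: [0.6454, -0.1965, 0.1903]
eef_rot: [-0.063, 0.998, 0.001, -0.0]
ft_force: [-0.9, 0.8, -0.1]
width: 0.0871
grip_force: 0.0
```

```bash
python3 -c "
from h import *
plan(.61,-.24,.19,97)
wrist('w2')"
```

```text
t2.6 at [ 0.6454 -0.1965  0.1903] yaw 97.2 w0.087 q [-0.1   0.48  0.47  1.38 -0.22  1.33  2.07] | row: 0.0017 -0.0 0.0034 0.0405 -0.0387 0.0002
```

View pics/w2.png

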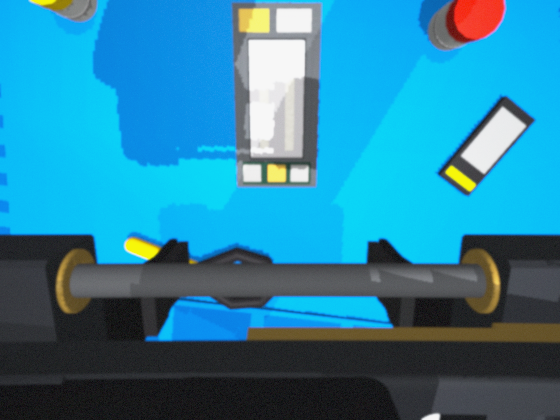

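The wrist view shows the phone at corners (234,3), (321,6), (315,187) and (237,186), with the bay at (248–305, 38–158). The battery also appears at right.

```bash
python3 - <<'E'
from h import *
import pickle
c=pickle.load(open('w2.pkl','rb'));b=pickle.load(open('w1.pkl','rb'));t=pickle.load(open('top.pkl','rb'));it=np.linalg.inv(t['camera_from_world'])
for n,P in dict(phone=((234,3),(321,6),(315,187),(237,186)),bay=((248,38),(305,38.5),(302,158),(250,157))).items():
    w=np.array([at(c,u,v,.011,c['T'])[:2] for u,v in P]);d=w[2]+w[3]-w[0]-w[1]
    print(n,w.mean(0).round(4),[np.linalg.norm(w[i]-w[i-1]).round(4) for i in range(4)],'yaw',np.degrees(np.arctan2(d[1],d[0])).round(1))
w1=((269.5,153.5),(309.5,153.5),(308.5,249),(268.5,248.5));w2=((535,122),(508,96),(439,173),(468,194))
print('2:',[at(c,*q,.01,c['T'])[:2].round(4).tolist() for q in w2],[at(b,*q,.01,b['T'])[:2].round(4).tolist() for q in w1])
for k in ((0,1,2,3),(1,0,3,2)):
    X=np.array([tri([ray(b,*w1[i],b['T']),ray(c,*w2[k[i]],c['T'])]) for i in range(4)]);print(X.mean(0).round(4),X[:,2].round(4))
# phone corner heights via top pixels of crop1: crop/1.86+offset
tp=[(619,178),(555,184),(541,46),(607,42)];w=((234,3),(321,6),(315,187),(237,186))
tp=[(u/1.86+60,v/1.86+130) for u,v in tp]
ph=[ray(c,*q,c['T']) for q in w]
X=np.array([tri([ray(t,*tp[i],it),ph[i]]) for i in range(4)]);print('phone tri',X.mean(0).round(4),X[:,2].round(4))
plan(.580,-.0035,.05,61.5)
E
```

```text
phone [ 0.5635 -0.2066] [np.float64(0.1606), np.float64(0.0755), np.float64(0.1594), np.float64(0.077)] yaw 6.7
bay [ 0.5627 -0.2072] [np.float64(0.1048), np.float64(0.0506), np.float64(0.1054), np.float64(0.0503)] yaw 6.9
2: [[0.5527, 0.0352], [0.5331, 0.0039], [0.6102, -0.0412], [0.6272, -0.008]] [[0.5328, 0.0034], [0.5496, 0.0343], [0.6286, -0.0073], [0.6102, -0.0403]]
[ 0.5804 -0.0026  0.0109] [ 0.0449 -0.0216 -0.0235  0.0437]
[ 0.5806 -0.0025  0.0098] [0.0107 0.0098 0.0098 0.0088]
phone tri [ 0.5616 -0.2069  0.0152] [0.0084 0.0067 0.0165 0.0292]
t2.6 at [ 0.6454 -0.1967  0.1904] yaw 97.2 w0.087 q [-0.1   0.48  0.47  1.38 -0.22  1.33  2.07] | row: 0.0014 -0.0003 0.623 0.0407 0.1997 0.1407
```

play_rows --increments "0 0 0.62 0.041 0.2 0.1 0.8;0 0 0.62 0.041 0.2 0.1 0.8;0 0 0.62 0.041 0.2 0.1 0.8;0 0 0.62 0.041 0.2 0.1 0.8;0 0 0.62 0.041 0.2 0.1 0.8;0 0 0.62 0.041 0.2 0.14 0.8;0 0 0.62 0.041 0.2 0.14 0.8;0 0 0.62 0.041 0.2 0.14 0.8"

```text
time: 3.45
ee_pos: [0.5795, -0.0059, 0.051]
eef_rot: [0.246, 0.969, -0.0, -0.0]
ft_force: [0.0, -0.5, 0.4]
width: 0.0695
grip_force: 0.0
```

```bash
python3 -c "
from h import *
plan(.5806,-.0025,.0065,61.5)"
```

```text
t3.5 at [ 0.5795 -0.0059  0.051 ] yaw 61.6 w0.070 q [-0.47  0.42  0.49  1.79 -0.23  0.99  1.19] | row: -0.0007 -0.0008 0.0009 0.0006 0.0035 0.0445
```

play_rows --increments "0 0 0 0 0.003 0.015 0.8;0 0 0 0 0.003 0.03 0.8;0 0 0 0 0.003 0.04 0.8;0 0 0 0 0.003 0.042 0.8;0 0 0 0 0.003 0.042 0.8;0 0 0 0 0.003 0.042 0.8"

```text
time: 4.05
ee_pos: [0.5817, -0.0037, 0.0088]
eef_rot: [0.246, 0.969, 0.0, 0.0]
ft_force: [0.0, 0.0, 0.7]
width: 0.0698
grip_force: 0.0
```

```bash
python3 -c "
from h import *
plan(.5806,-.0025,.0065,61.5)"
```

```text
t4.0 at [ 0.5817 -0.0037  0.0088] yaw 61.5 w0.070 q [-0.46  0.48  0.47  1.81 -0.27  0.91  1.21] | row: 0.0002 0.0004 0.0003 0.0015 0.0005 0.0023
```

play_rows --increments "0 0 0 0.001 0.0005 0.0023 0.8;0 0 0 0.001 0.0005 0.0023 0.8;0 0 0 0.001 0.0005 0.0023 0.35;0 0 0 0.001 0.0005 0.0023 0.3;0 0 0 0.001 0.0005 0.0023 0.3;0 0 0 0.001 0.0005 0.0023 0.3;0 0 0 0.001 0.0005 0.0023 0.3;0 0 0 0.001 0.0005 0.0023 0.3" --grip_force 20

```text
time: 4.85
ee_pos: [0.5808, -0.0025, 0.0062]
eef_rot: [0.246, 0.969, 0.0, -0.0]
ft_force: [-0.3, -0.2, 0.5]
width: 0.0379
grip_force: 20.0
```

play_rows --increments "0 0 0 0 0 0 0.3;0 0 0 0 0 0 0.3;0 0 0 0 0 -0.01 0.3;0 0 0 0 0 -0.02 0.3;0 0 0 0 0 -0.04 0.3;0 0 0 0 0 -0.06 0.3;0 0 0 0 0 -0.06 0.3"

```text
time: 5.55
ee_pos: [0.5828, -0.0026, 0.0697]
eef_rot: [0.246, 0.969, 0.001, 0.002]
ft_force: [1.1, 0.1, -0.3]
width: 0.0377
grip_force: 20.0
```

```bash
python3 -c "
from h import *
plan(.563,-.2072,.06,96.9)
wrist('w3')"
```

```text
t5.5 at [ 0.5828 -0.0026  0.0697] yaw 61.5 w0.038 q [-0.49  0.4   0.5   1.77 -0.22  1.02  1.17] | row: 0.002 0.005 -0.6175 -0.0801 -0.1893 0.0094
```

View pics/w3.png

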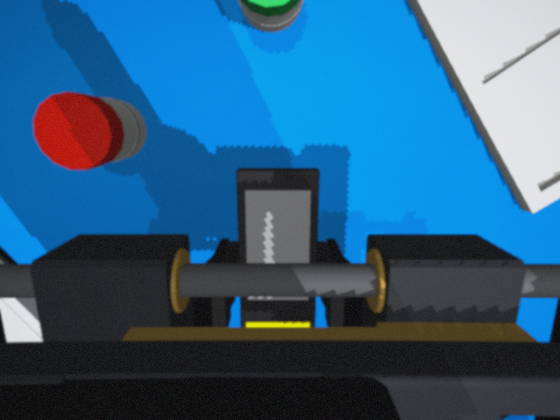

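The battery is held, centred between the fingers and level.

play_rows --increments "0 0 -0.617 -0.08 -0.189 0 0.3;0 0 -0.617 -0.08 -0.189 0 0.3;0 0 -0.617 -0.08 -0.189 0 0.3;0 0 -0.617 -0.08 -0.189 0 0.3;0 0 -0.617 -0.08 -0.189 0 0.3;0 0 -0.617 -0.08 -0.189 0.02 0.3;0 0 -0.617 -0.08 -0.189 0.03 0.3;0 0 -0.617 -0.08 -0.189 0.03 0.3"

```text
time: 6.4
ee_pos: [0.5597, -0.2057, 0.0341]
eef_rot: [-0.06, 0.998, 0.001, -0.002]
ft_force: [-1.0, 0.3, -0.3]
width: 0.0378
grip_force: 20.0
```

play_rows --increments "0 0 0 0 0 0 0.3;0 0 0 0 0 0 0.3"

```text
time: 6.6
ee_pos: [0.5615, -0.2063, 0.0368]
eef_rot: [-0.061, 0.998, -0.0, 0.0]
ft_force: [0.4, -0.1, 0.1]
width: 0.0373
grip_force: 20.0
```

```bash
python3 -c "
from h import *
plan(.563,-.2072,.013,96.9)
c=wrist('w4')
for z in (.0035,.0065):
  # expected battery far end in image from tool frame
  q=np.linalg.inv(np.array(c['mount']))@np.array([.045,0,-z,1]);s=q[:2]/q[2];s=s*(1+c['k1']*(s@s));print(s*[c['fx'],c['fy']]+[c['cx'],c['cy']])
"
```

```text
t6.6 at [ 0.5615 -0.2063  0.0368] yaw 96.9 w0.037 q [-0.07  0.47  0.44  1.75 -0.23  0.98  2.14] | row: -0.0001 0.0007 0.0007 -0.0013 -0.0011 0.0238
[276.27960613 167.26515717]
[276.25927793 168.13436508]
```

View pics/w4.png

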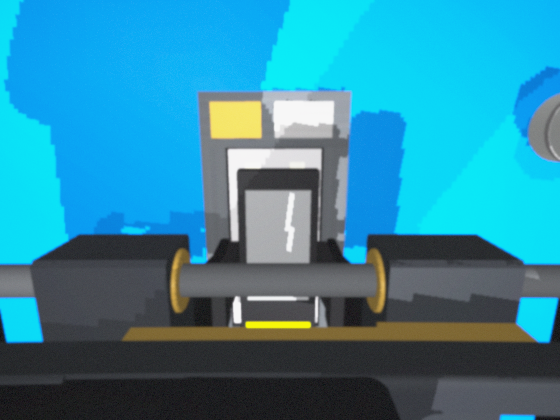

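The battery sits parallel to the bay and inside its outline. Lowering now.

play_rows --increments "0 0 0 -0.001 -0.001 0.008 0.3;0 0 0 -0.001 -0.001 0.016 0.3;0 0 0 -0.001 -0.001 0.022 0.3;0 0 0 -0.001 -0.001 0.024 0.3;0 0 0 -0.001 -0.001 0.0245 0.3;0 0 0 -0.001 -0.001 0.0245 0.3;0 0 0 -0.001 -0.001 0.0245 0.3"

```text
time: 7.35
ee_pos: [0.5622, -0.2077, 0.0117]
eef_rot: [-0.06, 0.998, -0.0, 0.0]
ft_force: [-0.8, -0.4, -0.5]
width: 0.0372
grip_force: 20.0
```

```bash
python3 -c "
from h import *
plan(.563,-.2072,.0125,96.9);print(read_state()['ft_force'])"
```

```text
t7.3 at [ 0.5622 -0.2077  0.0117] yaw 96.9 w0.037 q [-0.06  0.51  0.43  1.76 -0.25  0.93  2.16] | row: -0.0001 0.0002 -0.0002 -0.0009 0.0004 -0.0008
[-0.81878269 -0.37707377 -0.50883271]
```

play_rows --increments "0 0 0 0 0 0 0.5;0 0 0 0 0 0 0.6;0 0 0 0 0 0 0.6;0 0 0 0 0 0 0.6;0 0 0 0 0 -0.02 0.6;0 0 0 0 0 -0.05 0.6;0 0 0 0 0 -0.1 0.6;0 0 0 0 0 -0.14 0.6"

```text
time: 8.15
ee_pos: [0.5621, -0.2079, 0.154]
eef_rot: [-0.06, 0.998, -0.0, 0.0]
ft_force: [1.2, 0.1, 1.1]
width: 0.0521
grip_force: 0.0
```

play_rows --increments "0 0 0 -0.08 0 0 0.8;0 0 0 -0.08 0 0 0.8;0 0 0 -0.08 0 0 0.8"

```text
time: 8.45
ee_pos: [0.6447, -0.1955, 0.1511]
eef_rot: [-0.062, 0.998, 0.0, 0.001]
ft_force: [-0.7, 0.4, -1.0]
width: 0.0663
grip_force: 0.0
```

```bash
python3 -c "
from h import *
plan(.515,.399,.15,90)
c=wrist('w5');print(c['T'][:3,3])"
```

```text
t8.4 at [ 0.6447 -0.1955  0.1511] yaw 97.1 w0.066 q [-0.1   0.51  0.45  1.43 -0.23  1.25  2.08] | row: 0.0007 0.001 0.1243 0.055 0.606 0.0014
[ 0.5795033  -0.20321741  0.31353125]
```

View pics/w5.png

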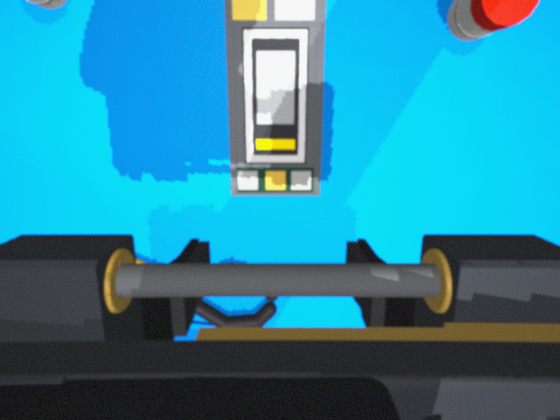

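The battery lies flat in the bay, with corners at about (253,38) and (298,155) and an even margin all round. Next is the weight.

```bash
python3 -c "
from h import *
import pickle
c=pickle.load(open('w5.pkl','rb'))
w=np.array([at(c,u,v,.015,c['T'])[:2] for u,v in ((253,37.5),(299,37.5),(298,155),(253,155))]);print(w.mean(0),[np.linalg.norm(w[i]-w[i-1]).round(4) for i in range(4)])
plan(.59,.39,.16,90)"
```

```text
[ 0.56312677 -0.20639526] [np.float64(0.0902), np.float64(0.0357), np.float64(0.0902), np.float64(0.0379)]
t8.5 at [ 0.6426 -0.197   0.1509] yaw 97.0 w0.068 q [-0.1   0.51  0.46  1.44 -0.23  1.25  2.08] | row: 0.0001 -0.0007 0.1222 -0.0193 0.5891 -0.0091
```

play_rows --increments "0 0 0.122 -0.019 0.589 -0.009 0.8;0 0 0.122 -0.019 0.589 -0.009 0.8;0 0 0.122 -0.019 0.589 -0.009 0.8;0 0 0.122 -0.019 0.589 -0.009 0.8;0 0 0.122 -0.019 0.589 -0.009 0.8;0 0 0.122 -0.019 0.589 -0.009 0.8;0 0 0.122 -0.019 0.589 -0.009 0.8;0 0 0.122 -0.019 0.589 -0.009 0.8"

```text
time: 9.3
ee_pos: [0.6055, 0.2012, 0.1581]
eef_rot: [0.001, 1.0, -0.0, 0.0]
ft_force: [0.1, -0.3, 0.7]
width: 0.07
grip_force: 0.0
```

```bash
python3 -c "
from h import *
plan(.59,.39,.16,90)"
```

```text
t9.3 at [0.6055 0.2012 0.1581] yaw 89.8 w0.070 q [-0.66  0.41  0.35  1.53 -0.15  1.23  1.28] | row: -0.0001 0.0001 -0.0029 0.0161 0.1888 -0.0019
```

play_rows --increments "0 0 0 0.016 0.188 0 0.8;0 0 0 0.016 0.188 0 0.8;0 0 0 0.016 0.188 0 0.8;0 0 0 0.016 0.188 0 0.8;0 0 0 0.016 0.188 0 0.8;0 0 0 0.016 0.188 0 0.8"

```text
time: 9.9
ee_pos: [0.5902, 0.3882, 0.1574]
eef_rot: [0.0, 1.0, -0.001, -0.0]
ft_force: [-0.1, -0.8, 0.3]
width: 0.0695
grip_force: 0.0
```

```bash
python3 -c "
from h import *
plan(.515,.399,.06,90)
wrist('w6')"
```

```text
t9.9 at [0.5902 0.3882 0.1574] yaw 90.0 w0.070 q [-0.84  0.56  0.3   1.31 -0.16  1.3   1.02] | row: -0.0011 -0.0004 -0.0008 0.0752 0.0108 0.0974
```

View pics/w6.png

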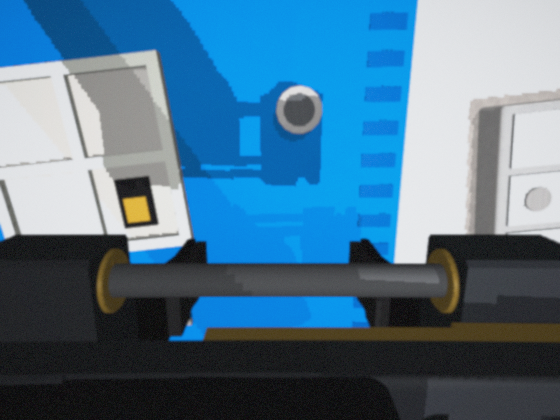

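The weight's top disc is at (299,109). The tray's left edge runs from (157,50) to (190,243).

```bash
python3 -c "
from h import *
import pickle
c=pickle.load(open('w6.pkl','rb'));t=pickle.load(open('top.pkl','rb'));it=np.linalg.inv(t['camera_from_world'])
print(at(c,299,109.5,.039,c['T']),tri([ray(c,299,109.5,c['T']),ray(t,84,201.5,it)]))
p=at(c,157.5,50,.013,c['T']);q=at(c,190,243,.013,c['T']);print('tray L',p,q,np.linalg.norm(p-q),np.degrees(np.arctan2(*(q-p)[[1,0]])),(p+q)/2)
w=at(c,299,109.5,.039,c['T']);plan(w[0],w[1],.05,90)"
```

```text
[0.51644328 0.40539318 0.039     ] [0.51657509 0.40596221 0.0264572 ]
tray L [0.47011951 0.29263881 0.013     ] [0.63393322 0.30817411 0.013     ] 0.16454871008761587 5.41745138579789 [0.55202636 0.30040646 0.013     ]
t9.9 at [0.591  0.3867 0.1577] yaw 89.8 w0.069 q [-0.84  0.56  0.3   1.31 -0.16  1.3   1.02] | row: -0.0013 0.0001 -0.0029 0.0746 0.0186 0.1077
```

play_rows --increments "0 0 0 0.075 0.0185 0.05 0.8;0 0 0 0.075 0.0185 0.07 0.8;0 0 0 0.075 0.0185 0.09 0.8;0 0 0 0.075 0.0185 0.105 0.8;0 0 0 0.075 0.0185 0.105 0.8;0 0 0 0.075 0.0185 0.105 0.8"

```text
time: 10.55
ee_pos: [0.5178, 0.4058, 0.0541]
eef_rot: [0.002, 1.0, 0.0, 0.001]
ft_force: [0.4, 0.4, 0.2]
width: 0.0699
grip_force: 0.0
```

```bash
python3 -c "
from h import *
plan(.5165,.4054,.009,90)
c=wrist('w7')
for z in (.039,.003):
  print(proj(c,(.5165,.4054,z),c['T']))"
```

```text
t10.6 at [0.5178 0.4058 0.0541] yaw 89.8 w0.070 q [-0.93  0.54  0.26  1.56 -0.15  1.06  0.94] | row: 0.0003 0.0018 -0.0044 0.0014 -0.0004 0.0451
[275.48537646 244.59428312]
[275.75670684 225.07361238]
```

View pics/w7.png

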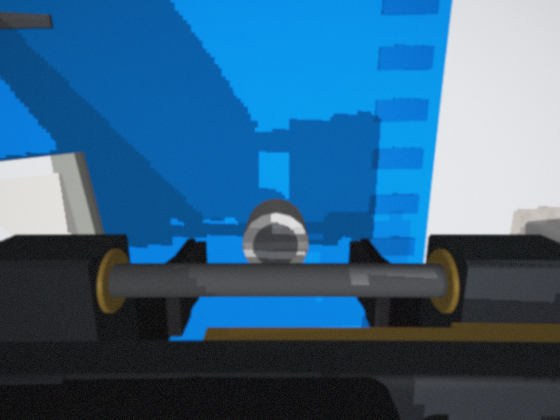

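The weight is centred between the fingers, its top at (275,243) against a predicted (275.5,244.6).

play_rows --increments "0 0 0 0.001 0 0.015 0.8;0 0 0 0.001 0 0.03 0.8;0 0 0 0.001 0 0.043 0.8;0 0 0 0.001 0 0.045 0.8;0 0 0 0.001 0 0.045 0.8;0 0 0 0.001 0 0.045 0.35;0 0 0 0.001 0 0.045 0.3;0 0 0 0.001 0 0.045 0.3" --grip_force 35

```text
time: 11.4
ee_pos: [0.515, 0.4072, 0.0084]
eef_rot: [0.001, 1.0, 0.0, 0.0]
ft_force: [-0.7, 0.0, 0.2]
width: 0.053
grip_force: 0.0
```

play_rows --increments "0 0 0 0 0 0 0.3;0 0 0 0 0 0 0.3;0 0 0 0 0 0 0.3;0 0 0 0 0 -0.01 0.3;0 0 0 0 0 -0.03 0.3;0 0 0 0 0 -0.06 0.3;0 0 0 0 0 -0.09 0.3;0 0 0 0 0 -0.09 0.3"

```text
time: 12.2
ee_pos: [0.5168, 0.4086, 0.1031]
eef_rot: [0.001, 1.0, 0.003, 0.003]
ft_force: [1.2, 0.3, -2.9]
width: 0.0351
grip_force: 35.0
```

```bash
python3 -c "
from h import *
print(read_state()['ft_force']);plan(.563,-.2068,.10,96.9)"
```

```text
[ 1.2416187   0.31489572 -2.90866126]
t12.2 at [0.5168 0.4086 0.1031] yaw 89.9 w0.035 q [-0.94  0.49  0.27  1.52 -0.14  1.14  0.93] | row: 0.0049 0.0056 -0.1224 -0.0474 -0.6153 0.0001
```

play_rows --increments "0 0 -0.122 -0.047 -0.615 0 0.3;0 0 -0.122 -0.047 -0.615 0 0.3;0 0 -0.122 -0.047 -0.615 0 0.3;0 0 -0.122 -0.047 -0.615 0 0.3;0 0 -0.122 -0.047 -0.615 0 0.3;0 0 -0.122 -0.047 -0.615 0 0.3;0 0 -0.122 -0.047 -0.615 0 0.3;0 0 -0.122 -0.047 -0.615 0 0.3"

```text
time: 13.0
ee_pos: [0.544, 0.0062, 0.0977]
eef_rot: [-0.06, 0.998, 0.0, -0.0]
ft_force: [1.9, 0.1, -2.4]
width: 0.035
grip_force: 35.0
```

```bash
python3 -c "
from h import *
plan(.563,-.2068,.06,96.9)"
```

```text
t13.0 at [0.544  0.0062 0.0977] yaw 96.9 w0.035 q [-0.47  0.27  0.43  1.85 -0.13  1.05  1.7 ] | row: 0.0004 -0.0002 -0.0 0.0067 -0.2138 0.0376
```

play_rows --increments "0 0 0 0.006 -0.213 0 0.3;0 0 0 0.006 -0.213 0 0.3;0 0 0 0.006 -0.213 0 0.3;0 0 0 0.006 -0.213 0.01 0.3;0 0 0 0.006 -0.213 0.03 0.3;0 0 0 0.006 -0.213 0.037 0.3;0 0 0 0.006 -0.213 0.037 0.3;0 0 0 0.006 -0.213 0.037 0.3"

```text
time: 13.8
ee_pos: [0.5645, -0.2024, 0.061]
eef_rot: [-0.061, 0.998, 0.0, 0.0]
ft_force: [-0.3, -0.2, -1.9]
width: 0.0351
grip_force: 35.0
```

```bash
python3 -c "
from h import *
plan(.563,-.2068,.021,96.9)
c=wrist('w8')
im=np.array([0])
def P(p):
  q=np.linalg.inv(np.array(c['mount']))@np.array([*p,1]);s=q[:2]/q[2];s=s*(1+c['k1']*(s@s));return s*[c['fx'],c['fy']]+[c['cx'],c['cy']]
print('top centre if centred',P((0,0,-.0305)),P((.018,0,-.0305)))"
```

```text
t13.8 at [ 0.5645 -0.2024  0.061 ] yaw 97.0 w0.035 q [-0.13  0.45  0.5   1.73 -0.25  1.03  2.15] | row: 0.0009 0.0001 0.0017 0.002 -0.0042 0.04
top centre if centred [276.18309924 285.55563907] [276.13929061 243.93065112]
```

View pics/w8.png

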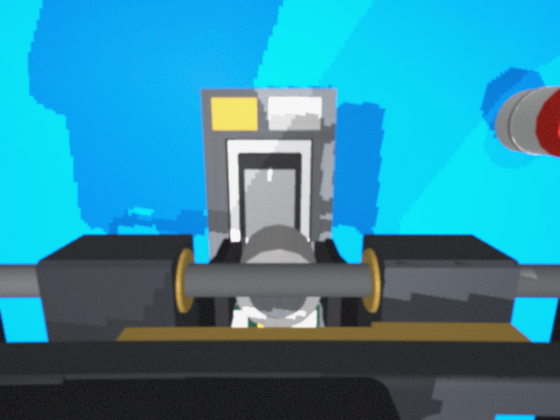

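The weight is held upright over the battery, its near edge at about row 227. Lowering.

play_rows --increments "0 0 0 0.002 -0.004 0.01 0.3;0 0 0 0.002 -0.004 0.02 0.3;0 0 0 0.002 -0.004 0.03 0.3;0 0 0 0.002 -0.004 0.037 0.3;0 0 0 0.002 -0.004 0.038 0.3;0 0 0 0.002 -0.004 0.0385 0.3;0 0 0 0.002 -0.004 0.0385 0.3"

```text
time: 14.55
ee_pos: [0.5628, -0.2084, 0.0225]
eef_rot: [-0.06, 0.998, -0.0, 0.0]
ft_force: [-0.1, 0.6, -2.5]
width: 0.0352
grip_force: 35.0
```

```bash
python3 -c "
from h import *
plan(.563,-.2068,.021,96.9);print(read_state()['ft_force'])"
```

```text
t14.6 at [ 0.5628 -0.2084  0.0225] yaw 96.9 w0.035 q [-0.11  0.5   0.49  1.75 -0.28  0.96  2.18] | row: -0.0001 0.0004 -0.0002 -0.0004 0.0016 0.0015
[-0.0994136   0.59494181 -2.49515066]
```

Still hanging. Ease down further, then release and rise.

play_rows --increments "0 0 0 0 0.001 0.0005 0.3;0 0 0 0 0.001 0.001 0.3;0 0 0 0 0.001 0.0015 0.3;0 0 0 0 0.001 0.0015 0.3;0 0 0 0 0.001 0.0015 0.3"

```text
time: 15.05
ee_pos: [0.5625, -0.2073, 0.0208]
eef_rot: [-0.06, 0.998, 0.0, 0.0]
ft_force: [0.1, 0.7, -3.1]
width: 0.0354
grip_force: 35.0
```

play_rows --increments "0 0 0 0 0 0 0.6;0 0 0 0 0 0 0.6;0 0 0 0 0 0 0.6;0 0 0 0 0 0 0.6;0 0 0 0 0 0 0.6;0 0 0 0 0 -0.03 0.6;0 0 0 0 0 -0.07 0.6;0 0 0 0 0 -0.11 0.6"

```text
time: 15.85
ee_pos: [0.562, -0.2073, 0.1318]
eef_rot: [-0.06, 0.998, 0.0, -0.0]
ft_force: [0.7, 0.4, -0.3]
width: 0.0518
grip_force: 0.0
```

play_rows --increments "0 0 0 -0.08 0 0 0.7;0 0 0 -0.08 0 0 0.7;0 0 0 -0.08 0 0 0.7"

```text
time: 16.15
ee_pos: [0.6452, -0.1952, 0.1303]
eef_rot: [-0.062, 0.998, 0.0, 0.001]
ft_force: [-0.8, 1.5, -0.6]
width: 0.06
grip_force: 0.0
```

```bash
python3 -c "
from h import *
plan(.5,-.394,.15,90)
c=wrist('w9')
print(proj(c,(.563,-.2068,.015),c['T']),proj(c,(.563,-.2068,.051),c['T']))"
```

```text
t16.1 at [ 0.6452 -0.1952  0.1303] yaw 97.1 w0.060 q [-0.13  0.53  0.51  1.46 -0.27  1.22  2.1 ] | row: 0.0006 0.0013 0.1242 0.1687 -0.1793 -0.02
[274.82626215  96.17926879] [274.46755727  92.56043785]
```

View pics/w9.png

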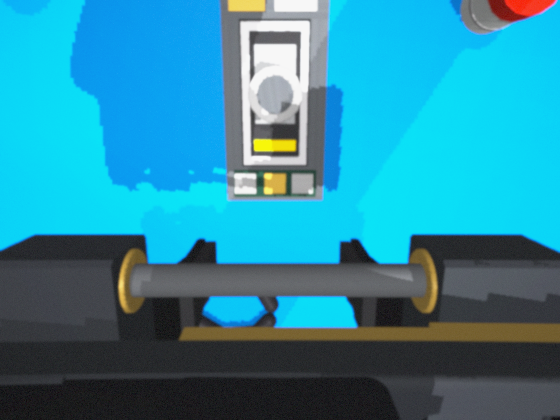

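The weight stands in the middle of the battery, its top at (275,92) against a predicted (274.5,92.6). Next are the pots.

```bash
cat >> h.py <<'E'
HS=dict(yellow=lambda h,s,v:(h>22)&(h<34)&(s>150)&(v>100),green=lambda h,s,v:(h>50)&(h<80)&(s>120),red=lambda h,s,v:((h<6)|(h>174))&(s>150))
def lid(n,col,top):
    "lid top centre seen by wrist, and triangulated with top-view pixel"
    import pickle
    c=wrist(n);t=pickle.load(open('top.pkl','rb'));it=np.linalg.inv(t['camera_from_world'])
    h=cv2.cvtColor(c['color'],cv2.COLOR_RGB2HSV).astype(int)
    m=HS[col](h[...,0],h[...,1],h[...,2]).astype(np.uint8);m[235:]=0
    N,l,st,ce=cv2.connectedComponentsWithStats(m)
    for i in range(1,N):
        if st[i,4]>300:
            print(st[i].tolist(),ce[i].round(1),at(c,*ce[i],.051,c['T']).round(4),'tri',tri([ray(c,*ce[i],c['T']),ray(t,*top,it)]).round(4))
E
python3 -c "
from h import *
plan(.57,-.42,.16,70)"
```

```text
t16.2 at [ 0.6431 -0.1966  0.1301] yaw 97.0 w0.060 q [-0.13  0.53  0.51  1.46 -0.26  1.22  2.1 ] | row: -0.0001 -0.0004 0.4714 0.0998 -0.2128 -0.0299
```

play_rows --increments "0 0 0.471 0.1 -0.213 -0.03 0.7;0 0 0.471 0.1 -0.213 -0.03 0.7;0 0 0.471 0.1 -0.213 -0.03 0.7;0 0 0.471 0.1 -0.213 -0.03 0.7;0 0 0.471 0.1 -0.213 -0.03 0.7;0 0 0.471 0.1 -0.213 -0.03 0.7;0 0 0.471 0.1 -0.213 -0.03 0.7;0 0 0.471 0.1 -0.213 -0.03 0.7"

```text
time: 17.0
ee_pos: [0.5684, -0.42, 0.1605]
eef_rot: [0.174, 0.985, 0.001, -0.0]
ft_force: [0.6, 0.7, 0.6]
width: 0.061
grip_force: 0.0
```

play_rows --increments "0 0 0 0 0 0 0.7;0 0 0 0 0 0 0.7"

```text
time: 17.2
ee_pos: [0.5688, -0.42, 0.1607]
eef_rot: [0.174, 0.985, 0.0, -0.0]
ft_force: [0.6, 0.0, -0.0]
width: 0.061
grip_force: 0.0
```

```bash
python3 -c "
from h import *
lid('w10','yellow',(465.2,220.2))
plan(.5,-.394,.07,70)"
```

```text
[256, 85, 49, 51, 1963] [279.8 109.6] [ 0.5005 -0.3922  0.051 ] tri [ 0.5    -0.3923  0.0535]
[508, 130, 42, 27, 472] [528.6 143.1] [ 0.5882 -0.2247  0.051 ] tri [ 0.5137 -0.3234  0.2107]
[525, 163, 25, 24, 396] [536.7 174.6] [ 0.6141 -0.2232  0.051 ] tri [ 0.5172 -0.3246  0.2167]
t17.2 at [ 0.5687 -0.4202  0.1607] yaw 70.0 w0.061 q [ 0.16  0.62  0.64  1.32 -0.37  1.32  2.02] | row: 0.0004 -0.0001 -0.0003 0.0735 0.0011 0.0907
```

play_rows --increments "0 0 0 0.0735 0.003 0.04 0.7;0 0 0 0.0735 0.003 0.07 0.7;0 0 0 0.0735 0.003 0.08 0.7;0 0 0 0.0735 0.003 0.1 0.7;0 0 0 0.0735 0.003 0.1 0.7;0 0 0 0.0735 0.003 0.1 0.7"

```text
time: 17.85
ee_pos: [0.5009, -0.3932, 0.0614]
eef_rot: [0.174, 0.985, -0.0, 0.0]
ft_force: [0.1, 0.0, 1.1]
width: 0.061
grip_force: 0.0
```

```bash
python3 -c "
from h import *
plan(.5003,-.3923,.016,70)"
```

```text
t17.9 at [ 0.5009 -0.3932  0.0614] yaw 69.9 w0.061 q [ 0.12  0.56  0.63  1.63 -0.36  1.07  2.08] | row: -0.0002 0.0002 -0.0011 0.0008 0.0006 0.0454
```

play_rows --increments "0 0 0 0.001 0.0005 0.015 0.7;0 0 0 0.001 0.0005 0.03 0.7;0 0 0 0.001 0.0005 0.043 0.7;0 0 0 0.001 0.0005 0.045 0.7;0 0 0 0.001 0.0005 0.045 0.7;0 0 0 0.001 0.0005 0.045 0.35;0 0 0 0.001 0.0005 0.045 0.3;0 0 0 0.001 0.0005 0.045 0.3" --grip_force 20

```text
time: 18.65
ee_pos: [0.4997, -0.3925, 0.0163]
eef_rot: [0.174, 0.985, -0.0, 0.0]
ft_force: [-0.1, 0.4, -0.2]
width: 0.0441
grip_force: 0.0
```

play_rows --increments "0 0 0 0 0 0 0.3;0 0 0 0 0 0 0.3;0 0 0 0 0 0 0.3;0 0 0 0 0 -0.01 0.3;0 0 0 0 0 -0.03 0.3;0 0 0 0 0 -0.07 0.3;0 0 0 0 0 -0.12 0.3;0 0 0 0 0 -0.12 0.3"

```text
time: 19.45
ee_pos: [0.5017, -0.3951, 0.1433]
eef_rot: [0.175, 0.985, -0.002, 0.005]
ft_force: [0.5, -1.0, -0.8]
width: 0.0373
grip_force: 20.0
```

```bash
python3 -c "
from h import *
p=np.radians(6.0);Rz=np.array([[np.cos(p),-np.sin(p)],[np.sin(p),np.cos(p)]])
for n,q in dict(y=(-.039,.039),g=(-.039,-.039),r=(.039,-.039)).items(): print(n,(Rz@q+[.561,.217]).round(4))
y=Rz@(-.039,.039)+[.561,.217]
print(read_state()['ft_force']);plan(*y,.12,85)"
```

```text
y [0.5181 0.2517]
g [0.5263 0.1741]
r [0.6039 0.1823]
[ 0.48156247 -1.04080139 -0.76381741]
t19.4 at [ 0.5017 -0.3951  0.1433] yaw 69.9 w0.037 q [ 0.09  0.47  0.67  1.56 -0.31  1.21  2.04] | row: -0.0035 0.0097 -0.2642 0.2075 0.6129 0.0199
```

play_rows --increments "0 0 -0.262 0.2075 0.612 0 0.3;0 0 -0.262 0.2075 0.612 0 0.3;0 0 -0.262 0.2075 0.612 0 0.3;0 0 -0.262 0.2075 0.612 0 0.3;0 0 -0.262 0.2075 0.612 0 0.3;0 0 -0.262 0.2075 0.612 0 0.3;0 0 -0.262 0.2075 0.612 0 0.3;0 0 -0.262 0.2075 0.612 0 0.3"

```text
time: 20.25
ee_pos: [0.5087, 0.0095, 0.1363]
eef_rot: [0.045, 0.999, 0.0, 0.0]
ft_force: [0.3, -0.7, -0.8]
width: 0.0379
grip_force: 20.0
```

```bash
python3 -c "
from h import *
plan(.5181,.2517,.10,85)"
```

```text
t20.2 at [0.5087 0.0095 0.1363] yaw 84.9 w0.038 q [-0.52  0.14  0.45  1.9  -0.07  1.11  1.44] | row: 0.0005 0.0008 -0.0018 0.0122 0.2421 0.0364
```

play_rows --increments "0 0 0 0.012 0.24 0 0.3;0 0 0 0.012 0.24 0 0.3;0 0 0 0.012 0.24 0 0.3;0 0 0 0.012 0.24 0 0.3;0 0 0 0.012 0.24 0.03 0.3;0 0 0 0.012 0.24 0.06 0.3;0 0 0 0.012 0.24 0.08 0.3;0 0 0 0.012 0.24 0.08 0.3"

```text
time: 21.05
ee_pos: [0.5164, 0.2468, 0.0531]
eef_rot: [0.044, 0.999, -0.002, -0.002]
ft_force: [0.3, 0.2, -0.5]
width: 0.0374
grip_force: 20.0
```

```bash
python3 -c "
from h import *
plan(.5181,.2517,.0198,85)"
```

```text
t21.1 at [0.5164 0.2468 0.0531] yaw 84.9 w0.037 q [-0.76  0.38  0.28  1.8  -0.12  0.99  1.05] | row: -0.0034 -0.0039 -0.0012 -0.0014 0.0052 0.0333
```

play_rows --increments "0 0 0 -0.001 0.003 0.01 0.3;0 0 0 -0.001 0.003 0.02 0.3;0 0 0 -0.001 0.003 0.03 0.3;0 0 0 -0.001 0.003 0.032 0.3;0 0 0 -0.001 0.003 0.033 0.3;0 0 0 -0.001 0.003 0.033 0.3"

```text
time: 21.65
ee_pos: [0.5198, 0.2506, 0.023]
eef_rot: [0.044, 0.999, 0.0, 0.0]
ft_force: [0.5, 0.6, -0.0]
width: 0.0374
grip_force: 20.0
```

```bash
python3 -c "
from h import *
plan(.5181,.2517,.0196,85);print(read_state()['ft_force'])"
```

```text
t21.6 at [0.5198 0.2506 0.023 ] yaw 84.9 w0.037 q [-0.75  0.43  0.27  1.81 -0.14  0.93  1.06] | row: 0.0003 0.0002 -0.0017 0.0017 0.0009 0.0034
[ 0.48714517  0.59997338 -0.03227347]
```

play_rows --increments "0 0 0 0.001 0.001 0.001 0.3;0 0 0 0.001 0.001 0.002 0.3;0 0 0 0.001 0.001 0.003 0.3;0 0 0 0.001 0.001 0.0035 0.3;0 0 0 0.001 0.001 0.0035 0.3;0 0 0 0.001 0.001 0.0035 0.3"

```text
time: 22.25
ee_pos: [0.5187, 0.2517, 0.0193]
eef_rot: [0.044, 0.999, 0.0, 0.0]
ft_force: [-0.8, 0.5, -0.8]
width: 0.0375
grip_force: 20.0
```

play_rows --increments "0 0 0 0 0 0 0.65;0 0 0 0 0 0 0.65;0 0 0 0 0 0 0.65;0 0 0 0 0 0 0.65;0 0 0 0 0 0 0.65;0 0 0 0 0 -0.03 0.65;0 0 0 0 0 -0.08 0.65;0 0 0 0 0 -0.13 0.65"

```text
time: 23.05
ee_pos: [0.5181, 0.2512, 0.1504]
eef_rot: [0.044, 0.999, -0.001, -0.001]
ft_force: [1.7, 1.0, 0.4]
width: 0.0561
grip_force: 0.0
```

play_rows --increments "0 0 0 -0.03 -0.19 -0.01 0.7;0 0 0 -0.03 -0.19 -0.01 0.7;0 0 0 -0.03 -0.19 -0.01 0.7;0 0 0 -0.03 -0.19 -0.01 0.7;0 0 0 -0.03 -0.19 -0.01 0.7;0 0 0 -0.03 -0.19 -0.01 0.7;0 0 0 -0.03 -0.19 -0.01 0.7"

```text
time: 23.75
ee_pos: [0.5316, 0.0611, 0.1592]
eef_rot: [0.044, 0.999, 0.0, -0.0]
ft_force: [0.6, 0.3, -0.2]
width: 0.0608
grip_force: 0.0
```

```bash
python3 -c "
from h import *
lid('w11','green',(248.9,231.6));
lid('w11b','red',(307,224.5));
plan(.4632,.057,.09,85)"
```

```text
[241, 92, 50, 51, 1970] [265.7 117. ] [0.4629 0.0592 0.051 ] tri [0.4631 0.0582 0.0255]
[85, 133, 55, 48, 2088] [111.9 155.9] [ 0.4817 -0.0597  0.051 ] tri [ 0.4818 -0.0643  0.0412]
t23.9 at [0.5315 0.0614 0.1591] yaw 85.1 w0.061 q [-0.57  0.18  0.41  1.8  -0.08  1.17  1.35] | row: 0.0002 -0.0004 0.0009 0.0677 -0.0103 0.0691
```

View pics/w11.png

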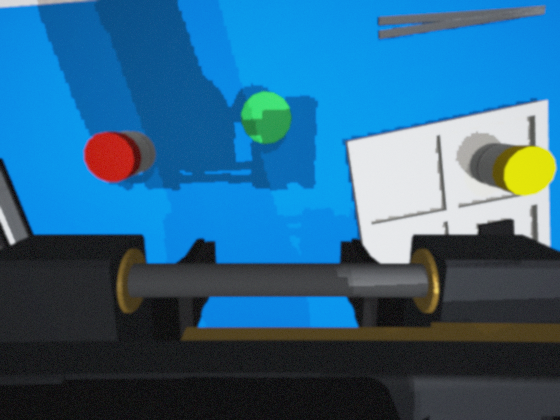

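The yellow pot stands in the near left compartment. The green lid is at (266,117).

play_rows --increments "0 0 0 0.068 -0.0085 0.04 0.7;0 0 0 0.068 -0.0085 0.07 0.7;0 0 0 0.068 -0.0085 0.08 0.7;0 0 0 0.068 -0.0085 0.1 0.7;0 0 0 0.068 -0.0085 0.1 0.7;0 0 0 0.068 -0.0085 0.1 0.7"

```text
time: 24.45
ee_pos: [0.4637, 0.0578, 0.0598]
eef_rot: [0.044, 0.999, -0.0, 0.0]
ft_force: [1.5, -0.0, 1.1]
width: 0.0609
grip_force: 0.0
```

```bash
python3 -c "
from h import *
import pickle
c=pickle.load(open('w11.pkl','rb'))
p=at(c,347,141.5,.013,c['T']);q=at(c,547.5,99,.013,c['T']);d=q-p;print(p,q,np.linalg.norm(d),'yaw',np.degrees(np.arctan2(-d[0],d[1])))
plan(.463,.059,.016,85)"
```

```text
[0.48897135 0.12589653 0.013     ] [0.46967302 0.29139528 0.013     ] 0.1666201051332655 yaw 6.6510590198730615
t24.4 at [0.4637 0.0578 0.0598] yaw 85.0 w0.061 q [-0.59  0.15  0.39  2.07 -0.07  0.93  1.33] | row: -0.0003 0.0001 -0.0007 0.0008 0.0011 0.0438
```

play_rows --increments "0 0 0 0.001 0.001 0.015 0.7;0 0 0 0.001 0.001 0.03 0.7;0 0 0 0.001 0.001 0.042 0.7;0 0 0 0.001 0.001 0.0435 0.7;0 0 0 0.001 0.001 0.0435 0.7;0 0 0 0.001 0.001 0.0435 0.35;0 0 0 0.001 0.001 0.0435 0.3;0 0 0 0.001 0.001 0.0435 0.3" --grip_force 20

```text
time: 25.25
ee_pos: [0.4626, 0.0586, 0.0163]
eef_rot: [0.044, 0.999, 0.0, 0.0]
ft_force: [-0.2, -0.0, -0.3]
width: 0.0447
grip_force: 0.0
```

play_rows --increments "0 0 0 0 0 0 0.3;0 0 0 0 0 0 0.3;0 0 0 0 0 0 0.3;0 0 0 0 0 -0.01 0.3;0 0 0 0 0 -0.03 0.3;0 0 0 0 0 -0.07 0.3;0 0 0 0 0 -0.09 0.3;0 0 0 0 0 -0.09 0.3"

```text
time: 26.05
ee_pos: [0.4641, 0.0588, 0.1091]
eef_rot: [0.045, 0.999, 0.001, 0.002]
ft_force: [1.1, 0.6, 0.1]
width: 0.0379
grip_force: 20.0
```

```bash
python3 -c "
from h import *
plan(.5267,.1747,.06,85)"
```

```text
t26.1 at [0.4641 0.0588 0.1091] yaw 84.9 w0.038 q [-0.6   0.08  0.4   2.02 -0.04  1.04  1.29] | row: 0.0025 0.0048 -0.0018 -0.0518 0.1209 0.0496
```

play_rows --increments "0 0 0 -0.052 0.12 0 0.3;0 0 0 -0.052 0.12 0 0.3;0 0 0 -0.052 0.12 0 0.3;0 0 0 -0.052 0.12 0 0.3;0 0 0 -0.052 0.12 0.02 0.3;0 0 0 -0.052 0.12 0.05 0.3;0 0 0 -0.052 0.12 0.05 0.3;0 0 0 -0.052 0.12 0.05 0.3"

```text
time: 26.85
ee_pos: [0.5242, 0.1726, 0.0557]
eef_rot: [0.045, 0.999, -0.001, -0.001]
ft_force: [0.4, 1.0, 0.3]
width: 0.0375
grip_force: 20.0
```

```bash
python3 -c "
from h import *
plan(.5267,.1747,.0194,85)"
```

```text
t26.9 at [0.5242 0.1726 0.0557] yaw 84.9 w0.038 q [-0.68  0.34  0.32  1.85 -0.13  0.97  1.18] | row: -0.0011 -0.0014 -0.0022 -0.0023 0.0024 0.0363
```

play_rows --increments "0 0 0 -0.001 0.001 0.01 0.3;0 0 0 -0.001 0.001 0.02 0.3;0 0 0 -0.001 0.001 0.03 0.3;0 0 0 -0.001 0.001 0.033 0.3;0 0 0 -0.001 0.001 0.0345 0.3;0 0 0 -0.001 0.001 0.0345 0.3"

```text
time: 27.45
ee_pos: [0.5258, 0.1742, 0.0213]
eef_rot: [0.044, 0.999, -0.0, -0.0]
ft_force: [0.2, 0.2, -0.6]
width: 0.0376
grip_force: 20.0
```

```bash
python3 -c "
from h import *
plan(.5267,.1747,.0193,85);print(read_state()['ft_force'])"
```

```text
t27.4 at [0.5258 0.1742 0.0213] yaw 84.9 w0.038 q [-0.67  0.39  0.31  1.87 -0.15  0.9   1.2 ] | row: -0.0 -0.0001 -0.0016 -0.0008 0.0005 0.002
[ 0.18175496  0.23579267 -0.61671767]
```

play_rows --increments "0 0 0 0 0 0.001 0.3;0 0 0 0 0 0.002 0.3;0 0 0 0 0 0.002 0.3;0 0 0 0 0 0.002 0.3"

```text
time: 27.85
ee_pos: [0.5259, 0.1743, 0.0194]
eef_rot: [0.044, 0.999, 0.0, 0.0]
ft_force: [0.4, 0.4, 0.0]
width: 0.0377
grip_force: 20.0
```

play_rows --increments "0 0 0 0 0 0 0.65;0 0 0 0 0 0 0.65;0 0 0 0 0 0 0.65;0 0 0 0 0 0 0.65;0 0 0 0 0 0 0.65;0 0 0 0 0 -0.03 0.65;0 0 0 0 0 -0.08 0.65;0 0 0 0 0 -0.13 0.65"

```text
time: 28.65
ee_pos: [0.5252, 0.1739, 0.1504]
eef_rot: [0.044, 0.999, -0.0, -0.001]
ft_force: [0.5, 0.3, -0.0]
width: 0.0562
grip_force: 0.0
```

play_rows --increments "0 0 0 -0.045 -0.235 -0.01 0.7;0 0 0 -0.045 -0.235 -0.01 0.7;0 0 0 -0.045 -0.235 -0.01 0.7;0 0 0 -0.045 -0.235 -0.01 0.7;0 0 0 -0.045 -0.235 -0.01 0.7;0 0 0 -0.045 -0.235 -0.01 0.7;0 0 0 -0.045 -0.235 -0.01 0.7;0 0 0 -0.045 -0.235 -0.01 0.7"

```text
time: 29.45
ee_pos: [0.5498, -0.0624, 0.1591]
eef_rot: [0.044, 0.999, 0.0, -0.0]
ft_force: [0.2, -0.1, -0.6]
width: 0.0609
grip_force: 0.0
```

```bash
python3 -c "
from h import *
lid('w12','red',(307,224.5))
lid('w12b','green',(307,224.5))
plan(.4817,-.062,.09,85)"
```

```text
[245, 92, 49, 51, 1929] [269.3 117.6] [ 0.4819 -0.0618  0.051 ] tri [ 0.4813 -0.0622  0.057 ]
t29.6 at [ 0.5498 -0.0622  0.1592] yaw 85.0 w0.061 q [-0.4   0.23  0.5   1.76 -0.12  1.18  1.61] | row: 0.0005 -0.0003 0.0008 0.0679 -0.0057 0.0692
```

play_rows --increments "0 0 0 0.068 -0.0055 0.04 0.7;0 0 0 0.068 -0.0055 0.07 0.7;0 0 0 0.068 -0.0055 0.08 0.7;0 0 0 0.068 -0.0055 0.1 0.7;0 0 0 0.068 -0.0055 0.1 0.7;0 0 0 0.068 -0.0055 0.1 0.7"

```text
time: 30.15
ee_pos: [0.4822, -0.0628, 0.0598]
eef_rot: [0.044, 0.999, -0.0, 0.0]
ft_force: [-0.1, 0.5, -0.3]
width: 0.0609
grip_force: 0.0
```

```bash
python3 -c "
from h import *
plan(.4818,-.0618,.016,85)"
```

```text
t30.1 at [ 0.4822 -0.0628  0.0598] yaw 85.0 w0.061 q [-0.41  0.2   0.49  2.02 -0.12  0.94  1.62] | row: -0.0002 0.0001 -0.0006 0.0005 0.001 0.0438
```

play_rows --increments "0 0 0 0.0005 0.001 0.015 0.7;0 0 0 0.0005 0.001 0.03 0.7;0 0 0 0.0005 0.001 0.042 0.7;0 0 0 0.0005 0.001 0.0435 0.7;0 0 0 0.0005 0.001 0.0435 0.7;0 0 0 0.0005 0.001 0.0435 0.35;0 0 0 0.0005 0.001 0.0435 0.3;0 0 0 0.0005 0.001 0.0435 0.3" --grip_force 20

```text
time: 30.95
ee_pos: [0.4815, -0.0622, 0.0162]
eef_rot: [0.044, 0.999, 0.0, 0.0]
ft_force: [-0.4, 0.2, -0.0]
width: 0.0444
grip_force: 0.0
```

play_rows --increments "0 0 0 0 0 0 0.3;0 0 0 0 0 0 0.3;0 0 0 0 0 0 0.3;0 0 0 0 0 -0.01 0.3;0 0 0 0 0 -0.03 0.3;0 0 0 0 0 -0.07 0.3;0 0 0 0 0 -0.11 0.3;0 0 0 0 0 -0.11 0.3"

```text
time: 31.75
ee_pos: [0.4841, -0.0626, 0.1311]
eef_rot: [0.045, 0.999, 0.001, 0.004]
ft_force: [0.8, -0.2, -0.6]
width: 0.0374
grip_force: 20.0
```

```bash
python3 -c "
from h import *
plan(.6046,.1831,.07,85)"
```

```text
t31.8 at [ 0.4841 -0.0626  0.1311] yaw 84.9 w0.037 q [-0.44  0.1   0.51  1.96 -0.05  1.09  1.57] | row: 0.0018 0.008 -0.0021 -0.0976 0.2553 0.0624
```

play_rows --increments "0 0 0 -0.099 0.255 0 0.3;0 0 0 -0.099 0.255 0 0.3;0 0 0 -0.099 0.255 0 0.3;0 0 0 -0.099 0.255 0 0.3;0 0 0 -0.099 0.255 0 0.3;0 0 0 -0.099 0.255 0 0.3;0 0 0 -0.099 0.255 0.02 0.3;0 0 0 -0.099 0.255 0.03 0.3"

```text
time: 32.55
ee_pos: [0.6016, 0.1833, 0.0939]
eef_rot: [0.044, 0.999, -0.001, -0.001]
ft_force: [-0.2, -0.4, -0.6]
width: 0.0371
grip_force: 20.0
```

```bash
python3 -c "
from h import *
plan(.6046,.1831,.0194,85)"
```

```text
t32.5 at [0.6016 0.1833 0.0939] yaw 85.0 w0.037 q [-0.64  0.45  0.35  1.61 -0.17  1.11  1.24] | row: -0.0014 -0.0019 -0.0003 -0.0032 0.0001 0.0745
```

play_rows --increments "0 0 0 -0.002 0 0.02 0.3;0 0 0 -0.002 0 0.04 0.3;0 0 0 -0.002 0 0.055 0.3;0 0 0 -0.002 0 0.065 0.3;0 0 0 -0.002 0 0.07 0.3;0 0 0 -0.002 0 0.07 0.3;0 0 0 -0.002 0 0.07 0.3"

```text
time: 33.25
ee_pos: [0.6049, 0.1829, 0.0266]
eef_rot: [0.044, 0.999, 0.0, 0.0]
ft_force: [-0.0, -0.1, -0.5]
width: 0.0379
grip_force: 20.0
```

```bash
python3 -c "
from h import *
plan(.6046,.1831,.0192,85);print(read_state()['ft_force'])"
```

```text
t33.2 at [0.6049 0.1829 0.0266] yaw 84.9 w0.038 q [-0.62  0.53  0.33  1.66 -0.2   0.99  1.26] | row: 0.0005 0.0009 -0.0016 0.0003 0.0002 0.0074
[-0.04444398 -0.08992299 -0.52204821]
```

Lower, release, rise, and swing back to the robot's left, clear of the top view.

play_rows --increments "0 0 0 0 0 0.003 0.3;0 0 0 0 0 0.005 0.3;0 0 0 0 0 0.0065 0.3;0 0 0 0 0 0.0072 0.3;0 0 0 0 0 0.0072 0.3;0 0 0 0 0 0.0072 0.3"

```text
time: 33.85
ee_pos: [0.6045, 0.1829, 0.0192]
eef_rot: [0.044, 0.999, 0.0, 0.0]
ft_force: [-2.8, -1.2, 5.2]
width: 0.0376
grip_force: 20.0
```

play_rows --increments "0 0 0 0 0 0 0.65;0 0 0 0 0 0 0.65;0 0 0 0 0 0 0.65;0 0 0 0 0 0 0.65;0 0 0 0 0 0 0.65;0 0 0 0 0 -0.03 0.65;0 0 0 0 0 -0.08 0.65;0 0 0 0 0 -0.13 0.65"

```text
time: 34.65
ee_pos: [0.6038, 0.1825, 0.1496]
eef_rot: [0.044, 0.999, -0.0, -0.001]
ft_force: [1.3, -0.2, 0.8]
width: 0.0568
grip_force: 0.0
```

play_rows --increments "0 0 0 0.15 0.3 -0.08 0.7;0 0 0 0.15 0.3 -0.08 0.7;0 0 0 0.15 0.3 -0.08 0.7;0 0 0 0.15 0.3 -0.08 0.7;0 0 0 0.15 0.3 -0.08 0.7;0 0 0 0.15 0.3 -0.08 0.7;0 0 0 0.15 0.3 -0.08 0.7;0 0 0 0.15 0.3 -0.08 0.7"

```text
time: 35.45
ee_pos: [0.4764, 0.5025, 0.2292]
eef_rot: [0.039, 0.999, 0.002, -0.001]
ft_force: [-0.1, 0.2, 0.7]
width: 0.0612
grip_force: 0.0
```

```bash
python3 -c "
from h import *
plan(.3,.55,.22,85)
c=camera('top');save(c,'top1')"
```

```text
t35.5 at [0.4764 0.5025 0.2292] yaw 85.5 w0.061 q [-1.05  0.48  0.25  1.26 -0.12  1.41  0.69] | row: 0.0039 -0.0021 0.0083 0.1796 0.0334 0.0097
```

View pics/top1.png

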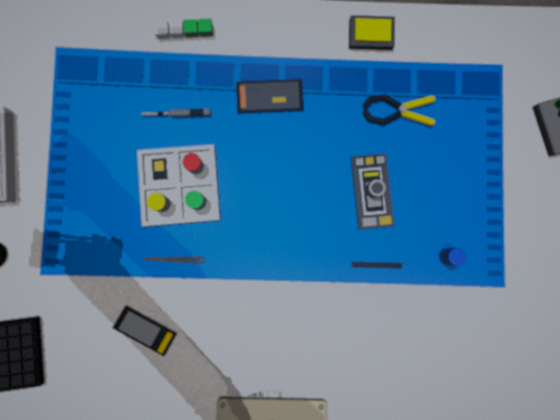

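The final view shows yellow in the near left compartment (157,202), green in the near right (195,200), red in the far right (192,162), and the weight on the battery (376,188). Nothing else has moved.

play_rows --increments "0 0 0 0 0 0 0.7;0 0 0 0 0 0 0.7;0 0 0 0 0 0 0.7;0 0 0 0 0 0 0.7;0 0 0 0 0 0 0.7"

```text
time: 36.0
ee_pos: [0.4819, 0.4944, 0.2287]
eef_rot: [0.045, 0.999, 0.0, 0.0]
ft_force: [0.1, 0.1, -0.4]
width: 0.061
grip_force: 0.0
```

```bash
python3 -c "
from bench import *
print(close_job())"
```

```text
the job is handed in; nothing more can be done
None
```

Job handed in at 36 s: the battery lies flat in the bay with the weight on its middle, and the yellow, green and red pots stand in their asked compartments (last camera view); no verdict was returned.

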